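# Tip the square-topped blank out of the carver's rack

## Task

From the packed rack of carving blanks take the tall board with the square top (not the tall one with the rounded top): with its foot still in the rack, tip its top forward, away from the steel rod, by about fifteen degrees, then draw it out over the front lip. Stand it upright in the middle of the plywood work board, setting it down gently, not dropping it, and leave it there. Leave the round-topped one standing in its place in the rack.

Things in the scene. Friction and masses are not known exactly. Their poses are not given: they have to be found in the camera images.
- board_mid (a point): centre, half-way up, of the wanted blank: plain light-wood board with a square top, 130 deep (its x) by 32 thick (its y) by 185 mm tall (its z), about 0.4 kg, standing on its foot, axes along the rack's. Second from one end of a row of six, 1.5 mm apart; the short blanks (105 to 120 mm tall) beside it leave its top 65 mm free on both sides. It tips about its front (-x) lower edge.
- rack: fixed dark-wood rack; origin on the bench under the row's middle, row along y, z up, front = -x (to the robot). 164 x 230 mm; floor at z 15; front lip z up to 31, inner face x -70, 2 mm before the boards; back rail inner face x +70, z up to 75. Steel rod along y at x +57, z 217, 10 thick, over the tall boards' rear 10 mm, blocks lifting straight; 4 degrees of forward tip clear it. End posts to z 232.
- arched_mid (a point): centre, half-way up, of the other tall blank, to be left alone: same wood and size, 130 x 32 x 185 mm, but with a round-arched top (arch in its x-z plane); second from the other end of the row, two short blanks away from the wanted one (100 mm between their centres).
- work_top (a point): centre of the upper face of the fixed plywood work board, 240 x 240 mm and 18 mm thick, lying flat on the bench to the left (+y) of the rack; z up. The face is 18 mm above the bench.
Mind the look-alikes: they are no part of the job. Leave any blue or green look-alike of the part that bears board_mid alone.

How it is judged:
On the way:
1. the square-topped board is tipped forward by at least 8 degrees with its foot still in the rack, its centre forward of where it stood but still over the rack and less than 143 mm above the bench (angle between board_mid's own z axis and vertical above 0.14 rad and z of board_mid in the frame of rack below 0.143 m and x of board_mid in the frame of rack between -0.075 and -0.012 m), for 0.1 s.
At the end, for the whole second after the job is handed in: the square-topped board stands at rest, upright within 6 degrees, on the work board, its centre line within 50 mm of that board's centre; the round-topped blank is upright within 10 degrees and within 30 mm of where it was (horizontal distance between board_mid and work_top below 0.05 m and angle between board_mid's own z axis and vertical below 0.1 rad and z of board_mid in the frame of work_top between 0.085 and 0.1 m and distance of arched_mid from where it was at the start of the episode below 0.03 m and angle between arched_mid's own z axis and vertical below 0.17 rad and linear speed of square_board below 0.02 m/s); the robot touches nothing.
It fails at once if the arched blank is moved by more than 30 mm (distance of arched_mid from where it was at the start of the episode above 0.03 m).
It fails at once if the board is dropped onto the work board: let go of there with its centre more than 112 mm above that board's face (foot about 20 mm up) (horizontal distance between board_mid and work_top below 0.12 m and z of board_mid in the frame of work_top above 0.112 m and contact force between the fingers and square_board below 0.3 N).
It also fails if it takes over 48 s, if anything falls off the work surface, if the arm or the gripper's body presses on something with over 40 N, if the wrist force passes 120 N, or if a joint passes its speed limit or range.

## Robot

A 7-joint arm with a two-finger parallel gripper is mounted at the origin on the work surface. World frame = base frame: x ahead of the robot, y to its left, z up, the work surface at z = 0. Lengths are in m, angles in rad, forces in N, time in s.
With the tool pointing down it reaches from about 0.4 to 0.85 m from the base axis. Payload 4.5 kg.
Tool frame: the origin (TCP) lies midway between the tips of the shut fingers; the grasp point (between the pads) lies behind it (r.grip_point_offset is the z of the grasp point in the tool frame, in m); z points along the fingers, y is the line along which they close (so a half turn about z gives the same grasp; the last joint's range is limited). The gripper opens to 88 mm and grips with 3 to 60 N. Pads are 18 mm wide; open, the fingers measure 123 mm over their backs; the gripper's body (75 mm by 187 mm) begins 45 mm behind the grasp point.
Start: joints at [1.16, 0.689, -0.195, 1.565, 0.157, 0.902, -0.215], TCP at [0.269, -0.564, 0.2] pointing down, gripper open.
Joint ranges: [-3.01, 3.01], [-0.46, 2.08], [-1.47, 1.51], [0.13, 2.56], [-1, 4.14], [0.04, 2.09], [-2.66, 2.66]. Speed limits (rad/s): [2.57, 2.57, 3.14, 3.14, 3.14, 3.14, 3.14].

## Interface

Orientations are given as a unit quaternion [x, y, z, w].
In Python, from plant import r, optics, workorder gives the robot as it stands.
- The arm moves only by the shell command python3 -m creep 'ROWS' [FORCE]. ROWS is JSON, a list of rows, each an object of numbers: "grip": the gripper command: -1 is shut, 1 is fully open, values between are in proportion; "tx", "ty", "tz": the shift along the tool's x, y, z in cm; "spin": the turn about the tool's z in degrees. In form: [{"grip": .., "tx": .., "ty": .., "tz": .., "spin": ..}, ...]. A call has 1 to 8 rows; each row shifts and turns the commanded pose from where the row before left it, along the tool's axes as they then stand; what a row does not reach is not made up. A row lasts 1/12 s, in which the tool goes at most 41.7 mm and 7.16 degrees, less where a joint would pass 70% of its speed; a pose out of reach is approached as far as the arm can. A call with a gripper value outside its range is refused whole. The fingers move at their own pace and stop on an object; FORCE is the grip in N (left out, the last holds). Time passes only in rows, so rows that do not move let the fingers close. It gives the time, the measured TCP pose, the force, the opening and the grip force at its end, in the units of the state.
- r.get_state(): the state, without advancing time (a new reading comes with each control period).
- optics.snapshot(name): name is "side" or "top" or "wrist"; returns (picture, depth): 400x640x3 uint8, red, green, blue; 400x640 float32, m along the optical axis (not along the pixel's ray), 0 where there is no reading.
- optics.get_calibration(name): a dict with "fx", "fy", "cx", "cy" (pixels), "extrinsics" (4x4, takes a point from world to camera coordinates). Camera axes: x right, y down, z forward; pixel columns grow to the right and rows downward; lengths in m; the calibration is good to about 2 mm. A picture is of the moment at which its call begins: read the wrist's pose just before it. get_calibration takes no time and is no camera call; for the wrist camera it gives the pose at the moment of the call.
- workorder.finish_job(): hands the job in; it is judged then, once.
The state is a dict: "clock": time; "q": joint angles; "qd": joint speeds; "joint_torque": joint torques, N m; "tool_pos": TCP position; "eef_rot": TCP orientation; "contact_force": force on the tool from outside, world axes, zero at the start; "moment": the same for the moment, N m; "opening": opening from 0.0 (shut) to 1.0 (fully open); "finger_force": force on a finger pad.
Only numpy, scipy, OpenCV 4.12 (cv2) and the standard library are available. Lean on these libraries where they do the work, as an engineer would, in place of code of your own. Each camera call takes 0.05 s, during which the arm holds its last target. There are 200 camera calls.

## Working session

There is one attempt and no reset: what is moved stays moved. The work goes in short steps, Python scripts to look and compute and a shell command to move; the robot and the scene stay as the last step left them, time stands still between calls to the robot, and variables do not carry over. Pictures are saved under pics/ and viewed, at most 10 in all, crops included, and the job is handed in when it is done.

```bash
mkdir -p pics; ls
python3 - <<'E'
from plant import r, optics, workorder
import cv2,numpy as np
for n in("side","top"):
    p,d=optics.snapshot(n); cv2.imwrite(f"pics/{n}0.png",p[:,:,::-1]); np.save(f"pics/{n}0.npy",d)
    c=optics.get_calibration(n); print(n,c['fx'],c['cx'],c['cy'],np.round(c['extrinsics'],3).tolist())
print(r.get_state(), r.grip_point_offset)
E
```

```text
pics
side 447.9867089654091 317.95087763900386 206.9387811840299 [[0.417, 0.909, 0.002, -0.073], [0.581, -0.265, -0.77, -0.277], [-0.699, 0.322, -0.638, 1.71], [0.0, 0.0, 0.0, 1.0]]
top 388.5500711761029 318.29520802353983 197.3108341413671 [[-0.001, -1.0, 0.009, -0.179], [-0.998, 0.0, -0.056, 0.532], [0.056, -0.009, -0.998, 1.27], [0.0, 0.0, 0.0, 1.0]]
{'clock': 0.1, 'q': array([ 1.15976222,  0.68991595, -0.19451096,  1.56622901,  0.15732886,
        0.90250991, -0.21508894]), 'qd': array([ 0.00054941, -0.00157932, -0.0001755 , -0.00311716, -0.00119312,
        0.00083436, -0.00185901]), 'joint_torque': array([-3.56127639e-03, -5.28497100e+01, -1.27190787e+00, -1.53836918e+01,
       -5.26209560e-02,  1.95237924e-03,  1.12148396e-05]), 'tool_pos': array([ 0.26861476, -0.56363319,  0.19938312]), 'eef_rot': array([ 9.75356101e-01,  2.20634949e-01, -2.56165427e-04, -7.94174978e-04]), 'contact_force': array([0.57316539, 0.58398096, 0.46000878]), 'moment': array([ 0.07204813,  0.00586041, -0.04968574]), 'finger_force': 0.0, 'opening': 0.9967641795591002} -0.0187
```

View pics/side0.png

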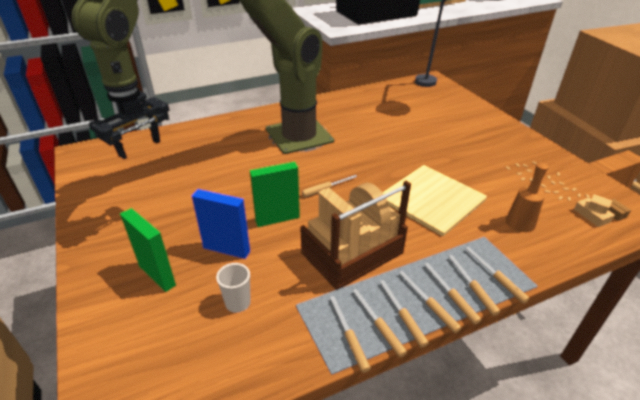

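View pics/top0.png

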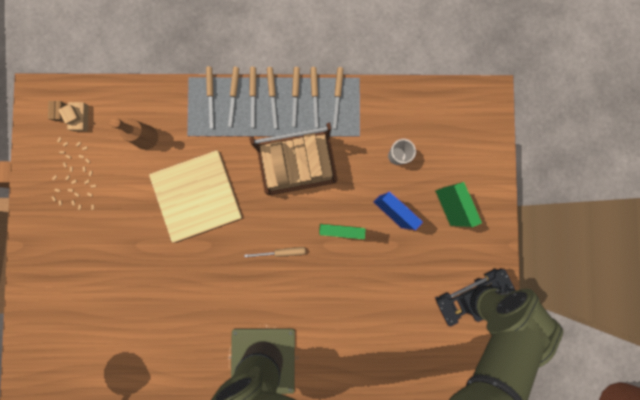

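Side view: square-topped candidate at about (335,212), arched one at about (367,200). The blue and green boards at (222,223), (275,195) and (150,250) are decoys. Next I confirm with an enlarged crop and measure with depth.

```bash
cat > h.py <<'E'
import numpy as np,cv2
from plant import r,optics
def cloud(n,d):
    c=optics.get_calibration(n);v,u=np.mgrid[:400,:640]
    P=np.stack([(u-c['cx'])/c['fx']*d,(v-c['cy'])/c['fy']*d,d],-1)
    E=c['extrinsics'];return (P-E[:3,3])@E[:3,:3]
E
python3 - <<'E'
from h import *
s=cv2.imread("pics/side0.png")[165:295,290:420];t=cv2.imread("pics/top0.png")[115:205,240:350]
cv2.imwrite("pics/crop1.png",np.hstack([cv2.resize(s,(400,400),interpolation=2),cv2.resize(t,(400,400),interpolation=2)]))
for n in("top","side"):
    d=np.load(f"pics/{n}0.npy");W=cloud(n,d);z=W[...,2]
    b=(d>0)&(W[...,0]>.3)&(W[...,0]<.75)
    m=b&(z>.012)&(z<.025)&(W[...,1]>.02)
    v,u=np.where(m); 
    if len(u): 
        q=W[m][:,:2].astype(np.float32); print(n,"ply",len(q),cv2.minAreaRect(q),np.median(W[m][:,2]))
    m=b&(W[...,1]<.12)&(W[...,1]>-.28)&(z>.02)&(W[...,0]>.45)
    if n=="top":
        print("rackrect",cv2.minAreaRect(W[m][:,:2].astype(np.float32)))
    np.set_printoptions(linewidth=250)
    if n=="top": print((z[124:200:3,246:342:3]*1000).astype(int))
    m=b&(z>.185)&(z<.208)&(W[...,1]<.12)&(W[...,1]>-.28)
    print(n,len(W[m]),np.round(W[m][::4],3).tolist())
E
```

```text
top ply 5299 ((0.5539592504501343, 0.3195684552192688), (0.6312968730926514, 0.381742388010025), 84.8598861694336) 0.01892869652853829
rackrect ((0.611464262008667, -0.03700989484786987), (0.19590231776237488, 0.4044008255004883), 19.921043395996094)
[[   5    3   16    2    4    2    5    6    2    4   16    4    6    6    5    3   17    3    6    3    6    2    6   18    3    3    5  230  234   20   14   10]
 [   4    7   18   -2    5    5    4    6    7    4   14    8    6    6    0    3    6    3    7    2    2    8    6   22    5    6  218  229  237   18    1    2]
 [   2    3    5    1    5    4   -1    2    7    9    1    6    5    3    8    7    2    7    7    8    3  219  220  222  222  226  220  218  221    2    3    2]
 [   2    5    3    2    5    8    1    7    2    5   -1    4    2    2    3    7  220  223  222  221  223  222  200   72   74   71   75  185  178    6    4    7]
 [   1   -2    2    2    0    3    2    0   -5   -1  220  219  218  222  221  218  217    2   75   72  199  201  199   71  118  119  124  144    2    3   -1    0]
 [   2    0  233    3   -1  222  2
[... 15046 characters left out ...]
, -0.163, 0.199], [0.709, -0.151, 0.193], [0.708, -0.139, 0.188], [0.701, -0.168, 0.19], [0.712, -0.163, 0.197], [0.709, -0.151, 0.19], [0.7, -0.169, 0.186], [0.71, -0.164, 0.192], [0.713, -0.155, 0.191], [0.708, -0.166, 0.189], [0.712, -0.157, 0.188], [0.712, -0.165, 0.188], [0.716, -0.214, 0.207], [0.719, -0.216, 0.207], [0.721, -0.214, 0.204], [0.727, -0.202, 0.205], [0.726, -0.214, 0.206], [0.729, -0.205, 0.205], [0.723, -0.215, 0.2], [0.73, -0.208, 0.204], [0.72, -0.216, 0.196], [0.73, -0.211, 0.202], [0.714, -0.215, 0.187], [0.729, -0.213, 0.198], [0.716, -0.216, 0.186], [0.73, -0.213, 0.196], [0.722, -0.214, 0.187], [0.73, -0.208, 0.191], [0.728, -0.21, 0.188], [0.732, -0.211, 0.185]]
```

View pics/crop1.png

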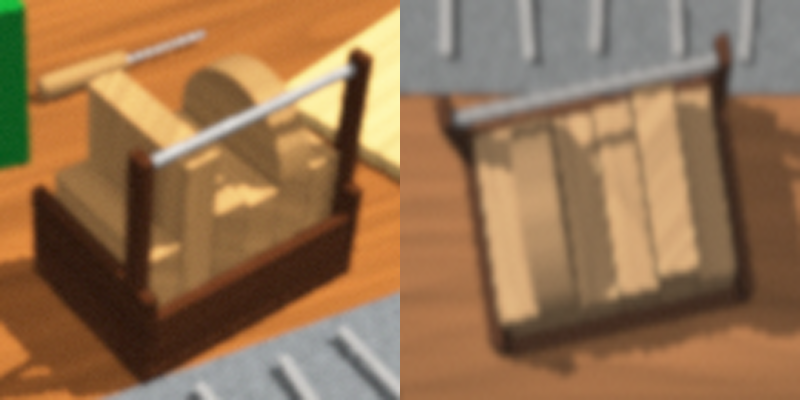

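Confirmed: in the crop the square top is at left-image (150,130), on the -y side of the row. The arched one at (235,110) stays. Now the fits and the tool-axis offsets.

```bash
cat >> h.py <<'E'
from scipy.spatial.transform import Rotation as R
def off(target):
    s=r.get_state();T=R.from_quat(s['eef_rot']);return np.round(T.inv().apply(np.array(target)-s['tool_pos'])*100,2), s['tool_pos']
E
python3 - <<'E'
from h import *
for n in("top","side"):
    d=np.load(f"pics/{n}0.npy");W=cloud(n,d);x,y,z=W[...,0],W[...,1],W[...,2]
    m=(d>0)&(abs(z-.2)<.006)&(x>.56)&(x<.72)&(y<-.12)&(y>-.2)
    q=W[m]; print(n,cv2.minAreaRect(q[:,:2].astype(np.float32)),q.mean(0))
    bgr=cv2.imread(f"pics/{n}0.png").astype(int)
    m=(d>0)&(abs(z-.018)<.012)&(x>.38)&(x<.72)&(y>.04)&(y<.32)&(bgr[...,0]>110)&(bgr[...,2]>190)
    m=cv2.morphologyEx(m.astype(np.uint8),2,np.ones((3,3)))>0
    q=W[m]; print("ply",len(q),cv2.minAreaRect(q[:,:2].astype(np.float32)),np.median(q,0))
    m=(d>0)&(abs(z-.2)<.005)&(x>.56)&(x<.72)&(y<-.03)&(y>-.1); print("arch",W[m].mean(0))
print(r.get_state()['tool_pos'],R.from_quat(r.get_state()['eef_rot']).as_matrix().round(3))
E
```

```text
top ((0.6431047320365906, -0.1613236367702484), (0.12343893945217133, 0.031936801970005035), 10.57666015625) [ 0.64285869 -0.16138534  0.20090384]
ply 4634 ((0.5377321243286133, 0.22834108769893646), (0.23840944468975067, 0.23831798136234283), 19.648942947387695) [0.52967044 0.21730899 0.01900158]
arch [ 0.6277478  -0.06216917  0.19910529]
side ((0.6472052335739136, -0.16326826810836792), (0.1306377798318863, 0.03470715507864952), 10.38135814666748) [ 0.64599136 -0.1644632   0.19832506]
ply 2987 ((0.5375033020973206, 0.22529128193855286), (0.24099981784820557, 0.2439868003129959), 19.8081111907959) [0.55819972 0.22094434 0.0165104 ]
arch [ 0.63041459 -0.06510798  0.1975517 ]
[ 0.26861476 -0.56363319  0.19938312] [[ 0.903  0.43  -0.001]
 [ 0.43  -0.903  0.001]
 [-0.    -0.002 -1.   ]]
```

```bash
python3 -m creep '[{"grip":1,"tz":-4},{"grip":1,"tz":-4},{"grip":1,"tz":-4},{"grip":1,"tz":-2}]' 20
```

```text
$[0]: bad value
```

```bash
python3 -m creep '[{"grip":1.0,"tx":0,"ty":0,"tz":-4,"spin":5},{"grip":1.0,"tx":0,"ty":0,"tz":-4,"spin":5},{"grip":1.0,"tx":0,"ty":0,"tz":-4,"spin":5},{"grip":1.0,"tx":0,"ty":0,"tz":-2,"spin":0}]' 20
python3 - <<'E'
from h import *
a=np.deg2rad(10.5);X=np.array([np.cos(a),np.sin(a),0])
t=np.array([.645,-.1625,.30])-.005*X
print(off(t));print(R.from_quat(r.get_state()['eef_rot']).as_matrix().round(3))
E
```

```text
clock: 0.43
tool_pos: [0.27, -0.5656, 0.345]
eef_rot: [0.996, 0.089, 0.001, 0.003]
contact_force: [0.2, -0.8, -0.6]
opening: 1.001
finger_force: 0.0
(array([ 43.58, -33.01,   4.39]), array([ 0.26995296, -0.56562378,  0.34500978]))
[[ 0.984  0.178  0.003]
 [ 0.178 -0.984 -0.006]
 [ 0.002  0.006 -1.   ]]
```

```bash
python3 -m creep '[{"grip":1,"tx":2.7,"ty":-2.1,"tz":0,"spin":0},{"grip":1,"tx":2.7,"ty":-2.1,"tz":0,"spin":0},{"grip":1,"tx":2.7,"ty":-2.1,"tz":0,"spin":0},{"grip":1,"tx":2.7,"ty":-2.1,"tz":0,"spin":0},{"grip":1,"tx":2.7,"ty":-2.1,"tz":0,"spin":0},{"grip":1,"tx":2.7,"ty":-2.1,"tz":0,"spin":0},{"grip":1,"tx":2.7,"ty":-2.1,"tz":0,"spin":0},{"grip":1,"tx":2.7,"ty":-2.1,"tz":0,"spin":0}]'
python3 -m creep '[{"grip":1,"tx":2.7,"ty":-2,"tz":0,"spin":0},{"grip":1,"tx":2.7,"ty":-2,"tz":0,"spin":0},{"grip":1,"tx":2.7,"ty":-2,"tz":0,"spin":0},{"grip":1,"tx":2.7,"ty":-2,"tz":0,"spin":0},{"grip":1,"tx":2.7,"ty":-2,"tz":0,"spin":0},{"grip":1,"tx":2.7,"ty":-2,"tz":0,"spin":0},{"grip":1,"tx":2.7,"ty":-2,"tz":0,"spin":0},{"grip":1,"tx":0,"ty":0,"tz":0,"spin":0}]'
python3 - <<'E'
from h import *
c=optics.get_calibration("wrist");p,d=optics.snapshot("wrist");cv2.imwrite("pics/w1.png",p[:,:,::-1])
a=np.deg2rad(10.5);X=np.array([np.cos(a),np.sin(a),0])
W=cloud("wrist",d);x,y,z=W[...,0],W[...,1],W[...,2]
m=(d>0)&(abs(z-.2)<.01)&(x>.56)&(x<.72)&(y<-.12)&(y>-.2)
print(m.sum(),cv2.minAreaRect(W[m][:,:2].astype(np.float32)),W[m].mean(0))
print(off(np.array([.645,-.1625,.30])-.005*X));print(R.from_quat(r.get_state()['eef_rot']).as_matrix().round(3))
E
```

```text
clock: 1.1
tool_pos: [0.4513, -0.3581, 0.3398]
eef_rot: [0.996, 0.091, -0.0, -0.0]
contact_force: [-0.0, -0.6, 1.2]
opening: 1.004
finger_force: 0.0
clock: 1.77
tool_pos: [0.6153, -0.1784, 0.3389]
eef_rot: [0.995, 0.097, 0.001, -0.003]
contact_force: [0.2, 1.5, 0.3]
opening: 0.994
finger_force: 0.0
4470 ((0.6387100219726562, -0.16756874322891235), (0.12004108726978302, 0.032011136412620544), 10.42717170715332) [ 0.64246662 -0.16693673  0.19971707]
(array([ 3.01, -1.35,  3.9 ]), array([ 0.61310051, -0.18246451,  0.33898834]))
[[ 0.982  0.19  -0.   ]
 [ 0.19  -0.982  0.003]
 [ 0.    -0.003 -1.   ]]
```

View pics/w1.png

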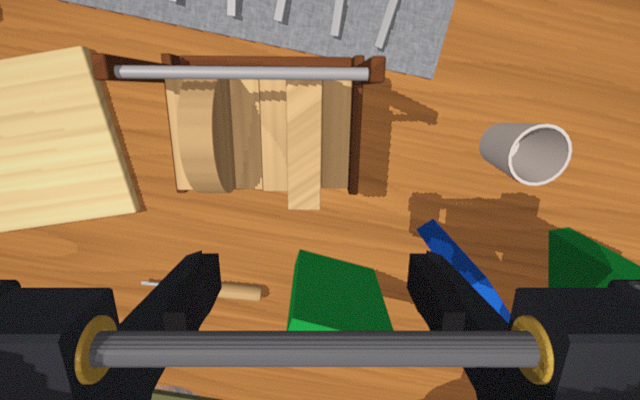

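The wrist view shows the square board under the rod at about (304,145), with the arched blank at (205,135). I move over it and check again from closer.

```bash
python3 -m creep '[{"grip":1,"tx":3,"ty":-1.1,"tz":0,"spin":0},{"grip":1,"tx":0,"ty":0,"tz":3.5,"spin":-0.5},{"grip":1,"tx":0,"ty":0,"tz":3.5,"spin":0},{"grip":1,"tx":0,"ty":0,"tz":3,"spin":0},{"grip":1,"tx":0,"ty":0,"tz":0,"spin":0},{"grip":1,"tx":0,"ty":0,"tz":0,"spin":0}]'
python3 - <<'E'
from h import *
p,d=optics.snapshot("wrist");cv2.imwrite("pics/w2.png",p[:,:,::-1])
a=np.deg2rad(10.5);X=np.array([np.cos(a),np.sin(a),0]);Y=np.array([-np.sin(a),np.cos(a),0])
W=cloud("wrist",d);x,y,z=W[...,0],W[...,1],W[...,2]
m=(d>0)&(abs(z-.2)<.006)&(W@Y<-.245)&(W@Y>-.31)
yy=(W@Y)[m];xx=(W@X)[m];print(m.sum(),np.percentile(yy,[1,50,99]),np.percentile(xx,[1,99]))
s=r.get_state()
print(s['tool_pos']@X,s['tool_pos']@Y,off(np.array([.645,-.1625,.158])-.005*X));print(R.from_quat(s['eef_rot']).as_matrix().round(3))
E
```

```text
clock: 2.32
tool_pos: [0.637, -0.1725, 0.239]
eef_rot: [0.995, 0.095, -0.002, -0.0]
contact_force: [0.6, 0.1, 1.1]
opening: 0.999
finger_force: 0.0
7930 [-0.29315446 -0.27755184 -0.26195634] [0.54492774 0.66112721]
0.5966003136035062 -0.2860238482652466 (array([ 0.3 , -0.88,  8.32]), array([ 0.63873389, -0.17251258,  0.24116887]))
[[ 0.982  0.189  0.001]
 [ 0.189 -0.982 -0.001]
 [ 0.001  0.001 -1.   ]]
```

View pics/w2.png

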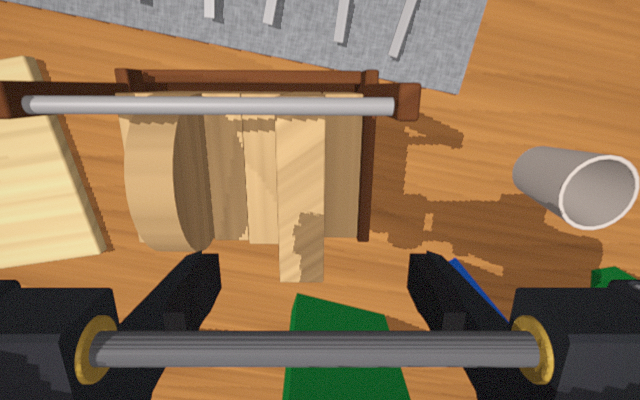

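```bash
python3 -m creep '[{"grip":1,"tx":0.5,"ty":-0.85,"tz":0,"spin":0},{"grip":1,"tx":0,"ty":0,"tz":1.8,"spin":0},{"grip":1,"tx":0,"ty":0,"tz":2,"spin":0},{"grip":1,"tx":0,"ty":0,"tz":2,"spin":0},{"grip":1,"tx":0,"ty":0,"tz":1.5,"spin":0},{"grip":1,"tx":0,"ty":0,"tz":1,"spin":0},{"grip":1,"tx":0,"ty":0,"tz":0,"spin":0},{"grip":1,"tx":0,"ty":0,"tz":0,"spin":0}]'
python3 - <<'E'
from h import *
a=np.deg2rad(10.5);X=np.array([np.cos(a),np.sin(a),0]);Y=np.array([-np.sin(a),np.cos(a),0])
s=r.get_state();print(s['tool_pos']@X,s['tool_pos']@Y,s['tool_pos'],s['contact_force'])
E
```

```text
clock: 3.03
tool_pos: [0.643, -0.1618, 0.1584]
eef_rot: [0.995, 0.096, 0.001, 0.0]
contact_force: [-0.3, -0.7, 0.4]
opening: 0.999
finger_force: 0.0
0.6027113984973894 -0.27631025049441554 [ 0.64297248 -0.16184798  0.15842125] [-0.27162657 -0.65520885  0.36170106]
```

Now I close on the board with a moderate grip.

```bash
python3 -m creep '[{"grip":-1,"tx":0,"ty":0,"tz":0,"spin":0},{"grip":-1,"tx":0,"ty":0,"tz":0,"spin":0},{"grip":-1,"tx":0,"ty":0,"tz":0,"spin":0},{"grip":-1,"tx":0,"ty":0,"tz":0,"spin":0},{"grip":-1,"tx":0,"ty":0,"tz":0,"spin":0},{"grip":-1,"tx":0,"ty":0,"tz":0,"spin":0},{"grip":-1,"tx":0,"ty":0,"tz":0,"spin":0},{"grip":-1,"tx":0,"ty":0,"tz":0,"spin":0}]' 15
```

```text
clock: 3.7
tool_pos: [0.6419, -0.1621, 0.1571]
eef_rot: [0.995, 0.096, 0.0, 0.0]
contact_force: [0.6, 0.6, 0.3]
opening: 0.423
finger_force: 0.0
```

```bash
python3 -m creep '[{"grip":-1,"tx":0,"ty":0,"tz":0,"spin":0},{"grip":-1,"tx":0,"ty":0,"tz":0,"spin":0},{"grip":-1,"tx":0,"ty":0,"tz":0,"spin":0},{"grip":-1,"tx":0,"ty":0,"tz":0,"spin":0}]' 15
python3 -m creep '[{"grip":-1,"tx":-0.5,"ty":0,"tz":-0.1,"spin":0},{"grip":-1,"tx":-0.6,"ty":0,"tz":-0.2,"spin":0},{"grip":-1,"tx":-0.6,"ty":0,"tz":-0.2,"spin":0},{"grip":-1,"tx":-0.6,"ty":0,"tz":-0.15,"spin":0},{"grip":-1,"tx":-0.6,"ty":0,"tz":-0.15,"spin":0},{"grip":-1,"tx":0,"ty":0,"tz":0,"spin":0}]'
```

```text
clock: 4.03
tool_pos: [0.6419, -0.1621, 0.1571]
eef_rot: [0.995, 0.096, -0.0, 0.0]
contact_force: [0.1, -0.1, 0.1]
opening: 0.361
finger_force: 15.0
clock: 4.53
tool_pos: [0.6114, -0.1682, 0.1652]
eef_rot: [0.995, 0.095, -0.001, -0.0]
contact_force: [1.0, 0.0, -4.2]
opening: 0.36
finger_force: 15.0
```

Run:
```python
from h import *
p,d=optics.snapshot("side");cv2.imwrite("pics/s2.png",cv2.resize(p[145:285,260:430,::-1],(680,560),interpolation=2))
a=np.deg2rad(10.5);X=np.array([np.cos(a),np.sin(a),0]);Y=np.array([-np.sin(a),np.cos(a),0])
for n in("side","top"):
    if n=="top":p,d=optics.snapshot(n)
    W=cloud(n,d);x,y,z=W@X,W@Y,W[...,2]
    m=(d>0)&(z>.185)&(z<.24)&(y<-.263)&(y>-.292)&(x>.5)&(x<.645)
    for lo in np.arange(.5,.645,.012):
        k=m&(x>=lo)&(x<lo+.012)
        if k.sum()>2: print(n,round(lo+.006,3),k.sum(),np.percentile(z[k],[20,50,80]).round(3))
print(r.get_state()['contact_force'],r.get_state()['moment'])
```

```text
side 0.518 12 [0.196 0.198 0.199]
side 0.53 3 [0.199 0.2   0.2  ]
side 0.542 4 [0.2   0.201 0.202]
side 0.554 12 [0.203 0.204 0.205]
side 0.566 22 [0.205 0.206 0.207]
side 0.578 31 [0.206 0.208 0.209]
side 0.59 32 [0.208 0.21  0.211]
side 0.602 34 [0.211 0.212 0.213]
side 0.614 35 [0.213 0.214 0.215]
side 0.626 37 [0.215 0.216 0.217]
side 0.638 91 [0.202 0.21  0.216]
[ 0.05487284 -0.48476335 -5.30145604] [ 0.06118263 -0.19721876 -0.00662205]
```

View pics/s2.png

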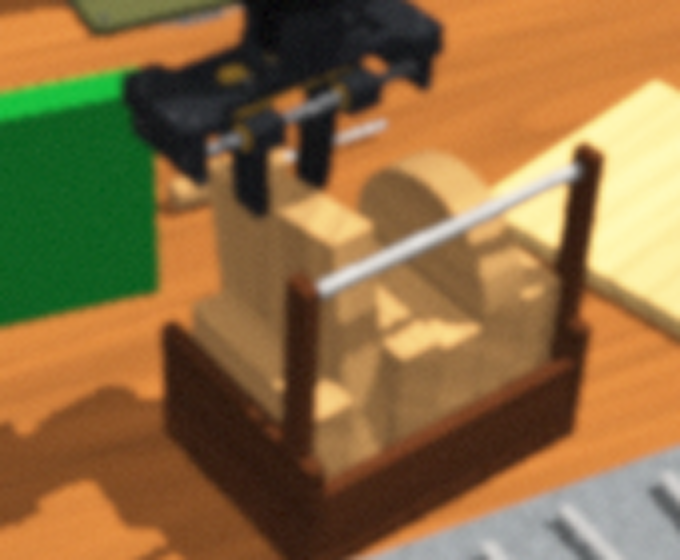

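The picture shows the board tipping in the pads, and the depth slope gives about 9.5°. I continue to about 15° and hold.

```bash
python3 -m creep '[{"grip":-1,"tx":-0.5,"ty":0,"tz":-0.1,"spin":0},{"grip":-1,"tx":-0.6,"ty":0,"tz":-0.1,"spin":0},{"grip":-1,"tx":-0.5,"ty":0,"tz":-0.05,"spin":0},{"grip":-1,"tx":0,"ty":0,"tz":0,"spin":0},{"grip":-1,"tx":0,"ty":0,"tz":0,"spin":0},{"grip":-1,"tx":0,"ty":0,"tz":0,"spin":0}]' 25
python3 - <<'E'
from h import *
a=np.deg2rad(10.5);X=np.array([np.cos(a),np.sin(a),0]);Y=np.array([-np.sin(a),np.cos(a),0])
p,d=optics.snapshot("side")
W=cloud("side",d);x,y,z=W@X,W@Y,W[...,2]
m=(d>0)&(z>.185)&(z<.24)&(y<-.263)&(y>-.292)&(x>.5)&(x<.645)
for lo in np.arange(.5,.645,.012):
    k=m&(x>=lo)&(x<lo+.012)
    if k.sum()>2: print(round(lo+.006,3),k.sum(),np.percentile(z[k],[20,50,80]).round(3))
print(r.get_state()['tool_pos'])
E
```

```text
clock: 5.13
tool_pos: [0.598, -0.1706, 0.1677]
eef_rot: [0.995, 0.096, 0.0, 0.0]
contact_force: [1.1, 0.8, -4.7]
opening: 0.357
finger_force: 25.0
0.506 10 [0.195 0.196 0.197]
0.53 3 [0.202 0.202 0.204]
0.542 12 [0.205 0.206 0.207]
0.554 23 [0.207 0.208 0.21 ]
0.566 28 [0.211 0.211 0.212]
0.578 30 [0.213 0.215 0.215]
0.59 28 [0.216 0.217 0.219]
0.602 34 [0.218 0.22  0.221]
0.614 37 [0.219 0.223 0.224]
0.626 146 [0.198 0.21  0.22 ]
0.638 15 [0.188 0.19  0.193]
[ 0.59805528 -0.17054902  0.16771816]
```

```bash
python3 -m creep '[{"grip":-1,"tx":0,"ty":0,"tz":-0.5,"spin":0},{"grip":-1,"tx":0,"ty":0,"tz":-1,"spin":0},{"grip":-1,"tx":0,"ty":0,"tz":-1,"spin":0},{"grip":-1,"tx":-0.3,"ty":0,"tz":-1,"spin":0},{"grip":-1,"tx":-1,"ty":0,"tz":-1,"spin":0},{"grip":-1,"tx":-1.5,"ty":0,"tz":-1,"spin":0},{"grip":-1,"tx":-1.5,"ty":0,"tz":-1,"spin":0},{"grip":-1,"tx":-0.5,"ty":0,"tz":-0.5,"spin":0}]'
python3 - <<'E'
from h import *
p,d=optics.snapshot("side");cv2.imwrite("pics/s3.png",cv2.resize(p[125:285,230:430,::-1],(700,560),interpolation=2))
a=np.deg2rad(10.5);X=np.array([np.cos(a),np.sin(a),0]);Y=np.array([-np.sin(a),np.cos(a),0])
W=cloud("side",d);x,y,z=W@X,W@Y,W[...,2]
m=(d>0)&(z>.225)&(z<.31)&(y<-.263)&(y>-.292)&(x>.4)&(x<.645)
for lo in np.arange(.4,.645,.012):
    k=m&(x>=lo)&(x<lo+.012)
    if k.sum()>2: print(round(lo+.006,3),k.sum(),np.percentile(z[k],[20,50,80]).round(3))
s=r.get_state();print(s['tool_pos'],s['tool_pos']@X)
E
```

```text
clock: 5.85
tool_pos: [0.5476, -0.1814, 0.2395]
eef_rot: [0.996, 0.095, -0.001, 0.001]
contact_force: [-1.2, -1.5, -4.2]
opening: 0.35
finger_force: 25.0
0.454 6 [0.271 0.272 0.272]
0.478 6 [0.276 0.276 0.277]
0.49 13 [0.277 0.278 0.278]
0.502 28 [0.28  0.281 0.284]
0.514 31 [0.282 0.282 0.284]
0.526 26 [0.283 0.284 0.285]
0.538 28 [0.285 0.286 0.287]
0.55 27 [0.288 0.288 0.289]
0.562 27 [0.289 0.29  0.291]
0.574 165 [0.261 0.274 0.287]
0.586 96 [0.231 0.239 0.251]
[ 0.54818905 -0.18149222  0.24006448] 0.5059352482989145
```

View pics/s3.png

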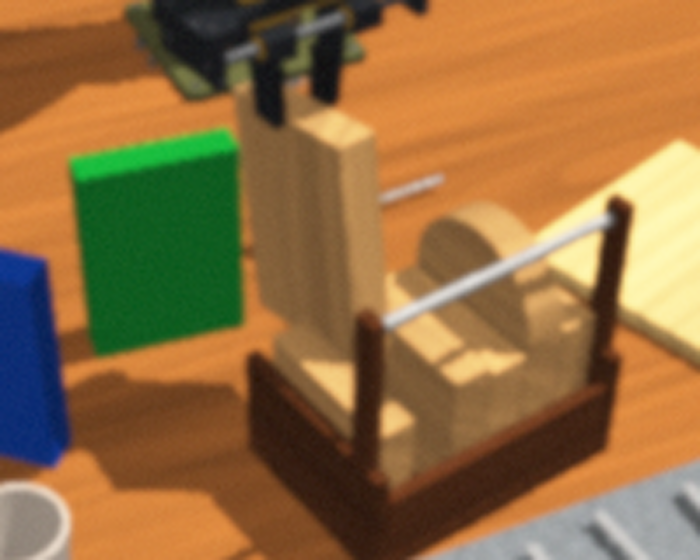

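The board is clear of the rod and still tilted about 9.5° in the grip. I raise it, then cross to the plywood.

```bash
python3 -m creep '[{"grip":-1,"tx":0,"ty":0,"tz":-1.5,"spin":0},{"grip":-1,"tx":0,"ty":0,"tz":-2.5,"spin":0},{"grip":-1,"tx":0,"ty":0,"tz":-2.5,"spin":0},{"grip":-1,"tx":0,"ty":0,"tz":-2.5,"spin":0},{"grip":-1,"tx":0,"ty":0,"tz":-2.5,"spin":0},{"grip":-1,"tx":0,"ty":-0.5,"tz":-2.5,"spin":0},{"grip":-1,"tx":0,"ty":-1.2,"tz":-1.5,"spin":0},{"grip":-1,"tx":0,"ty":-2,"tz":-0.5,"spin":0}]'
python3 - <<'E'
from h import *
a=np.deg2rad(10.5);X=np.array([np.cos(a),np.sin(a),0])
print(off(np.array([.5376,.2268,.4])-.018*X))
E
```

```text
clock: 6.57
tool_pos: [0.5451, -0.1457, 0.4006]
eef_rot: [0.996, 0.094, 0.003, 0.002]
contact_force: [1.3, -0.1, -4.3]
opening: 0.356
finger_force: 25.0
(array([  4.41, -36.74,  -0.06]), array([ 0.54508845, -0.14566847,  0.4005781 ]))
```

```bash
python3 -m creep '[{"grip":-1,"tx":0.4,"ty":-2.5,"tz":0,"spin":0},{"grip":-1,"tx":0.4,"ty":-2.5,"tz":0,"spin":0},{"grip":-1,"tx":0.4,"ty":-2.5,"tz":0,"spin":0},{"grip":-1,"tx":0.4,"ty":-2.5,"tz":0,"spin":0},{"grip":-1,"tx":0.4,"ty":-2.5,"tz":0,"spin":0},{"grip":-1,"tx":0.4,"ty":-2.5,"tz":0,"spin":0},{"grip":-1,"tx":0.4,"ty":-2.5,"tz":0,"spin":0},{"grip":-1,"tx":0.4,"ty":-2.5,"tz":0,"spin":0}]'
python3 -m creep '[{"grip":-1,"tx":0.4,"ty":-2.5,"tz":0,"spin":0},{"grip":-1,"tx":0.4,"ty":-2.5,"tz":0,"spin":0},{"grip":-1,"tx":0.4,"ty":-2.5,"tz":0,"spin":0},{"grip":-1,"tx":0,"ty":-2.5,"tz":0,"spin":0},{"grip":-1,"tx":0,"ty":-2.5,"tz":0,"spin":0},{"grip":-1,"tx":0,"ty":-2,"tz":0,"spin":0},{"grip":-1,"tx":0,"ty":-1.5,"tz":0,"spin":0},{"grip":-1,"tx":0,"ty":-0.7,"tz":0,"spin":0}]'
python3 -m creep '[{"grip":-1,"tx":0,"ty":0,"tz":1,"spin":0},{"grip":-1,"tx":0,"ty":0,"tz":2,"spin":0},{"grip":-1,"tx":0,"ty":0,"tz":2.5,"spin":0},{"grip":-1,"tx":0,"ty":0,"tz":2.5,"spin":0},{"grip":-1,"tx":0,"ty":0,"tz":2.5,"spin":0},{"grip":-1,"tx":0,"ty":0,"tz":2.5,"spin":0},{"grip":-1,"tx":0,"ty":0,"tz":1.5,"spin":0},{"grip":-1,"tx":0,"ty":0,"tz":0.5,"spin":0}]'
python3 - <<'E'
from h import *
p,d=optics.snapshot("side");cv2.imwrite("pics/s4.png",cv2.resize(p[100:260,330:530,::-1],(700,560),interpolation=2))
s=r.get_state();T=s['tool_pos'];M=R.from_quat(s['eef_rot']).as_matrix()
X=M[:,0]*[1,1,0];Y=-M[:,1];W=cloud("side",d)-T;x,y,z=W@X,W@Y,W[...,2]
m=(d>0)&(z>.01)&(z<.08)&(abs(y)<.013)&(abs(x)<.1)
for lo in np.arange(-.1,.1,.012):
    k=m&(x>=lo)&(x<lo+.012)
    if k.sum()>2: print(round(lo+.006,3),k.sum(),np.percentile(z[k],[20,50,80]).round(3))
print(T,off([.5376,.2268,.2])[0])
E
```

```text
clock: 7.23
tool_pos: [0.5366, 0.0604, 0.3977]
eef_rot: [0.995, 0.096, -0.0, -0.0]
contact_force: [0.2, -0.3, -3.6]
opening: 0.353
finger_force: 25.0
clock: 7.9
tool_pos: [0.5155, 0.2286, 0.3975]
eef_rot: [0.995, 0.098, -0.0, -0.001]
contact_force: [-1.0, -0.4, -3.6]
opening: 0.356
finger_force: 25.0
clock: 8.57
tool_pos: [0.5154, 0.2233, 0.2449]
eef_rot: [0.995, 0.095, -0.003, 0.001]
contact_force: [-0.5, -0.1, -3.6]
opening: 0.357
finger_force: 25.0
-0.058 10 [0.031 0.031 0.032]
-0.046 14 [0.031 0.032 0.033]
-0.034 5 [0.029 0.034 0.035]
-0.01 5 [0.04  0.041 0.058]
0.002 18 [0.041 0.041 0.05 ]
0.014 17 [0.042 0.044 0.044]
0.026 17 [0.044 0.045 0.046]
0.038 15 [0.047 0.047 0.048]
0.05 17 [0.048 0.049 0.05 ]
0.062 26 [0.047 0.051 0.052]
0.074 84 [0.018 0.028 0.04 ]
[0.51579106 0.22368948 0.24539444] [2.22 0.1  4.53]
```

View pics/s4.png

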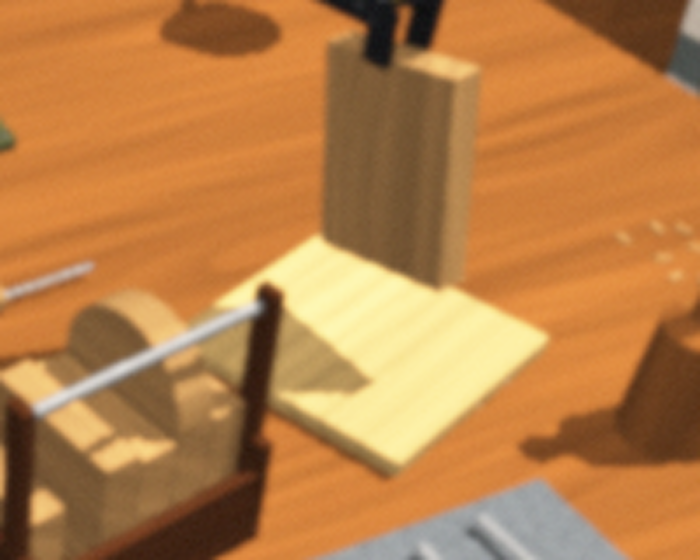

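```bash
python3 -m creep '[{"grip":-1,"tx":0,"ty":0,"tz":1.5,"spin":0},{"grip":-1,"tx":0,"ty":0,"tz":2,"spin":0},{"grip":-1,"tx":0,"ty":0,"tz":1.5,"spin":0},{"grip":-1,"tx":0,"ty":0,"tz":1,"spin":0},{"grip":-1,"tx":0,"ty":0,"tz":0.5,"spin":0},{"grip":-1,"tx":0,"ty":0,"tz":0.2,"spin":0},{"grip":-1,"tx":0,"ty":0,"tz":0,"spin":0},{"grip":-1,"tx":0,"ty":0,"tz":0,"spin":0}]'
python3 -m creep '[{"grip":-1,"tx":0,"ty":0,"tz":0.3,"spin":0},{"grip":-1,"tx":0,"ty":0,"tz":0.2,"spin":0},{"grip":-1,"tx":0,"ty":0,"tz":0.2,"spin":0},{"grip":-1,"tx":0,"ty":0,"tz":0,"spin":0}]' 12
```

```text
clock: 9.28
tool_pos: [0.5176, 0.2256, 0.1816]
eef_rot: [0.995, 0.096, 0.001, -0.0]
contact_force: [-0.1, -0.0, -4.0]
opening: 0.353
finger_force: 25.0
clock: 9.62
tool_pos: [0.5166, 0.2251, 0.1733]
eef_rot: [0.995, 0.096, -0.0, 0.0]
contact_force: [-0.2, 0.2, -4.1]
opening: 0.36
finger_force: 12.0
```

```bash
python3 -m creep '[{"grip":-1,"tx":0,"ty":0,"tz":0.2,"spin":0},{"grip":-1,"tx":0,"ty":0,"tz":0.2,"spin":0},{"grip":-1,"tx":0,"ty":0,"tz":0,"spin":0}]'
python3 -m creep '[{"grip":-1,"tx":0.4,"ty":0,"tz":0.15,"spin":0},{"grip":-1,"tx":0.5,"ty":0,"tz":0.15,"spin":0},{"grip":-1,"tx":0.5,"ty":0,"tz":0.15,"spin":0},{"grip":-1,"tx":0.5,"ty":0,"tz":0.15,"spin":0},{"grip":-1,"tx":0,"ty":0,"tz":0,"spin":0}]'
python3 - <<'E'
from h import *
p,d=optics.snapshot("side");cv2.imwrite("pics/s5.png",cv2.resize(p[100:260,330:530,::-1],(700,560),interpolation=2))
s=r.get_state();T=s['tool_pos'];M=R.from_quat(s['eef_rot']).as_matrix()
X=M[:,0]*[1,1,0];Y=-M[:,1];W=cloud("side",d)-T;x,y,z=W@X,W@Y,W[...,2]
m=(d>0)&(z>.01)&(z<.08)&(abs(y)<.013)&(abs(x)<.1)
for lo in np.arange(-.1,.1,.012):
    k=m&(x>=lo)&(x<lo+.012)
    if k.sum()>2: print(round(lo+.006,3),k.sum(),(np.percentile(z[k],[20,50,80])+T[2]).round(3))
print(T,s['contact_force'],s['moment'])
E
```

```text
clock: 9.87
tool_pos: [0.5166, 0.225, 0.1692]
eef_rot: [0.995, 0.096, -0.0, 0.0]
contact_force: [-0.2, -0.7, -3.6]
opening: 0.363
finger_force: 12.0
clock: 10.28
tool_pos: [0.5379, 0.2294, 0.164]
eef_rot: [0.995, 0.095, 0.002, -0.001]
contact_force: [2.5, 1.0, 1.7]
opening: 0.357
finger_force: 12.0
-0.058 6 [0.2   0.2   0.202]
-0.046 9 [0.201 0.202 0.204]
-0.034 8 [0.201 0.202 0.203]
-0.01 4 [0.203 0.204 0.204]
0.002 23 [0.205 0.206 0.212]
0.014 21 [0.205 0.206 0.207]
0.026 22 [0.205 0.206 0.208]
0.038 20 [0.206 0.207 0.209]
0.05 22 [0.207 0.208 0.209]
0.062 24 [0.203 0.209 0.21 ]
0.074 59 [0.181 0.192 0.203]
[0.53729472 0.22935421 0.16410141] [ 1.93704361 -0.36031151  1.89532323] [ 0.07757636 -0.23178888  0.01154169]
```

View pics/s5.png

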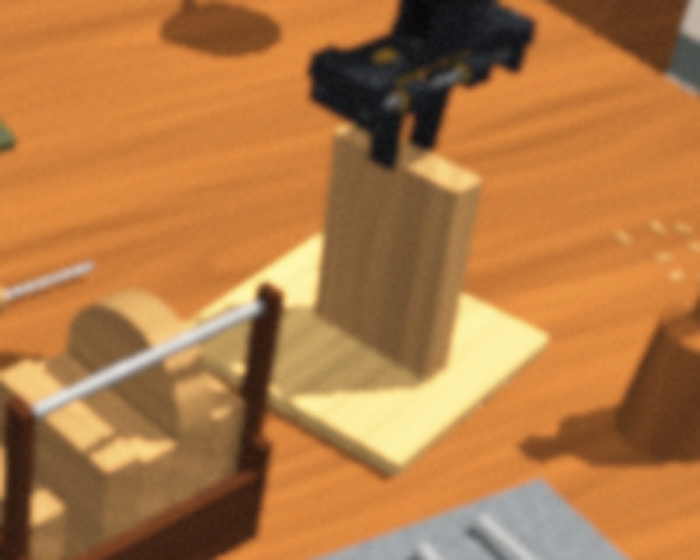

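The board stands on its front edge in mid-plywood with about 4° left. I take out the rest, relax the grip and open.

```bash
python3 -m creep '[{"grip":-1,"tx":0.5,"ty":0,"tz":0.15,"spin":0},{"grip":-1,"tx":0.4,"ty":0,"tz":0.15,"spin":0},{"grip":-1,"tx":0.1,"ty":0,"tz":0.05,"spin":0},{"grip":-1,"tx":0,"ty":0,"tz":0,"spin":0}]'
python3 -m creep '[{"grip":-1,"tx":0,"ty":0,"tz":0,"spin":0},{"grip":-1,"tx":0,"ty":0,"tz":0,"spin":0},{"grip":-1,"tx":0,"ty":0,"tz":0,"spin":0}]' 3
python3 - <<'E'
from h import *
p,d=optics.snapshot("side")
s=r.get_state();T=s['tool_pos'];M=R.from_quat(s['eef_rot']).as_matrix()
X=M[:,0]*[1,1,0];Y=-M[:,1];W=cloud("side",d)-T;x,y,z=W@X,W@Y,W[...,2]
m=(d>0)&(z>.01)&(z<.08)&(abs(y)<.013)&(abs(x)<.1)
for lo in np.arange(-.1,.1,.024):
    k=m&(x>=lo)&(x<lo+.024)
    if k.sum()>2: print(round(lo+.012,3),k.sum(),(np.percentile(z[k],[20,50,80])+T[2]).round(3))
E
```

```text
clock: 10.67
tool_pos: [0.5476, 0.2315, 0.1611]
eef_rot: [0.995, 0.095, 0.002, -0.001]
contact_force: [2.1, 0.4, 6.1]
opening: 0.36
finger_force: 12.0
clock: 10.92
tool_pos: [0.546, 0.231, 0.1604]
eef_rot: [0.995, 0.096, 0.001, -0.0]
contact_force: [2.2, 1.0, 4.8]
opening: 0.364
finger_force: 3.0
-0.064 8 [0.198 0.2   0.201]
-0.04 13 [0.201 0.202 0.203]
-0.016 4 [0.202 0.204 0.206]
0.008 42 [0.202 0.203 0.204]
0.032 43 [0.202 0.203 0.204]
0.056 45 [0.202 0.203 0.205]
0.08 58 [0.176 0.188 0.198]
```

The board is flat on its foot. I open and withdraw upward.

```bash
python3 -m creep '[{"grip":0,"tx":0,"ty":0,"tz":0,"spin":0},{"grip":0.3,"tx":0,"ty":0,"tz":0,"spin":0},{"grip":0.6,"tx":0,"ty":0,"tz":0,"spin":0},{"grip":0.9,"tx":0,"ty":0,"tz":0,"spin":0},{"grip":0.9,"tx":0,"ty":0,"tz":0,"spin":0},{"grip":0.9,"tx":0,"ty":0,"tz":0,"spin":0},{"grip":0.9,"tx":0,"ty":0,"tz":0,"spin":0}]'
python3 -m creep '[{"grip":0.9,"tx":0,"ty":0,"tz":-0.5,"spin":0},{"grip":0.9,"tx":0,"ty":0,"tz":-1.5,"spin":0},{"grip":0.9,"tx":0,"ty":0,"tz":-2.5,"spin":0},{"grip":0.9,"tx":0,"ty":0,"tz":-3,"spin":0},{"grip":0.9,"tx":0,"ty":0,"tz":-3,"spin":0},{"grip":0.9,"tx":0,"ty":0,"tz":-2,"spin":0},{"grip":0.9,"tx":0,"ty":0,"tz":0,"spin":0},{"grip":0.9,"tx":0,"ty":0,"tz":0,"spin":0}]'
python3 - <<'E'
from h import *
p,d=optics.snapshot("side");cv2.imwrite("pics/s6.png",cv2.resize(p[80:280,290:540,::-1],(700,560),interpolation=2))
W=cloud("side",d);x,y,z=W[...,0],W[...,1],W[...,2]
m=(d>0)&(abs(z-.203)<.008)&(abs(x-.54)<.12)&(abs(y-.23)<.12)
print(cv2.minAreaRect(W[m][:,:2].astype(np.float32)),np.linalg.lstsq(np.c_[W[m][:,:2],np.ones(m.sum())],z[m],rcond=None)[0])
m=(d>0)&(abs(z-.2)<.005)&(x>.56)&(x<.72)&(y<-.03)&(y>-.1); print("arch",W[m].mean(0))
E
```

```text
clock: 11.55
tool_pos: [0.5451, 0.2307, 0.16]
eef_rot: [0.995, 0.096, -0.0, 0.0]
contact_force: [0.9, 0.6, 0.1]
opening: 0.867
finger_force: 0.0
clock: 12.22
tool_pos: [0.5458, 0.231, 0.2864]
eef_rot: [0.995, 0.096, 0.001, -0.0]
contact_force: [-0.5, -0.9, -0.2]
opening: 0.95
finger_force: 0.0
((0.5562794804573059, 0.23080235719680786), (0.13227306306362152, 0.0383765883743763), 10.380375862121582) [-0.01055696  0.05344639  0.19431175]
arch [ 0.6298741  -0.06484348  0.19753669]
```

View pics/s6.png

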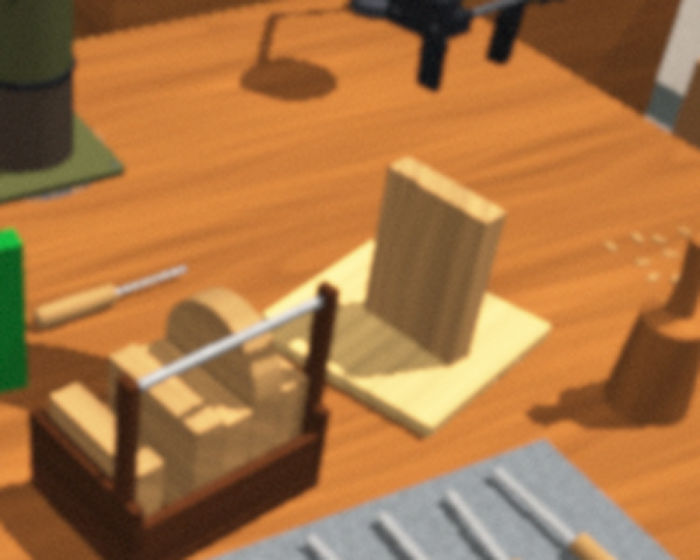

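The picture shows the board standing upright at (435,260), about 19 mm from the plywood's centre. The arched blank has not moved and the gripper is clear, so I hand in.

```bash
python3 -c "
from plant import workorder
print(workorder.finish_job())"
```

```text
the job is handed in; nothing more can be done
None
```

The square-topped board was tipped to about 14°, drawn out over the lip and set down gently; it stands upright about 19 mm from the plywood's centre, the round-topped blank is still in its place, and the job was handed in at about 12 s (no verdict came back).

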